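# Knock a faced plaster tile out of its holder and add it to the pile

## Task

The plaster tile lies flush in its tight grey holder, so push it out from below: set the holder squarely over the post of the knock-out block and press it fully down onto the seat, so that the post comes up through the slot in the holder's floor and pokes the tile clear. Leave the holder sitting on the block, then take the tile and lay it, without dropping it, squarely on the pile of tiles of the same oblong shape, edges flush. Do not push the piles out of place or disturb the bottles standing near the block.

Things in the scene. Friction and masses are not known exactly. Their poses are not given: they have to be found in the camera images.
- holder: Grey tile holder, loose, 120 (x) x 64 (y) x 20 mm high, 160 g. Origin: centre of its underside, z up. Recess open at the top, 92 x 46 mm, 12 mm deep, over an 8 mm floor with a slot 62 (x) x 30 (y) mm through its middle. Starts level on the table with the tile in it. Grip it across its 64 mm width; either way round fits the block
- strip (a point): Small brass strip on the rim at the holder's -x end, 20 mm above its underside. It marks a spring tongue in that end wall which clamps the tile lengthwise with about 5 N, so pushing the tile out takes about 7 N
- tile: White plaster tile to be taken out, 90 (x) x 44 (y) x 12 mm thick, 90 g, loose. Origin: centre of its underside. Starts in the holder's recess, flush with the rim (underside 8 mm above the holder's underside). Once pushed out it lies free on the post, its underside 8 mm above the seated holder's rim, and can be gripped across its 44 mm width
- block: Knock-out block, fixed: aluminium base plate 126 (x) x 72 (y) mm, top 10 mm above the table; on it a seat 96 (x) x 50 (y) mm, top 26 mm above the table; out of its middle an upright oblong steel post 56 (x) x 24 (y) mm with rounded edges, its flat top 54 mm above the table (28 mm above the seat). Origin: centre of its underside, at table height
- seat (a point): Centre of the top of the block's seat, 26 mm above the table, where the centre of the holder's underside comes to rest; axes as the block's
- pile1: Bottom tile of the pile of three oblong plaster tiles, each 90 (x) x 44 (y) x 12 mm, 90 g, loose, stacked flat on the table. Origin: centre of its underside
- pile2: Middle tile of the oblong pile, same size; origin: centre of its underside
- pile3: Top tile of the oblong pile, same size; origin: centre of its underside, 24 mm above the table; its top is 36 mm above the table. The long sides (x axes) of the pile's tiles lie together
- square1: Bottom tile of another pile, of three square plaster tiles, each 64 x 64 x 12 mm, loose: the wrong pile. Origin: centre of its underside
- square3: Top tile of the square pile; origin: centre of its underside, 24 mm above the table
- bottle_a: Loose slip-cast white bottle, 50 mm across, 106 mm high, upright, standing to the left of the knock-out block; origin: centre of its underside. To be left alone
- bottle_b: Loose slip-cast white bottle, 43 mm across, 92 mm high, upright, standing to the right of the knock-out block, beside the row of fixed bottles; origin: centre of its underside. To be left alone

How it is judged (in metres and radians):
On the way:
1. the holder is seated on the knock-out block and the post has pushed the tile up clear of the holder's rim (horizontal distance between holder and seat below 0.006 m and z of holder in the frame of seat below 0.003 m and angle between holder's own z axis and vertical below 0.06 rad and z of tile in the frame of holder between 0.024 and 0.033 m and horizontal distance between tile and seat below 0.012 m and angle between tile's own z axis and vertical below 0.1 rad), for 0.2 s.
At the end, for the whole second after the job is handed in: The tile lies flat on the oblong pile, its centre within 6 mm of the tile below and turned under 0.1 rad from it; each pile tile is within 6 mm of the one below and under 0.12 rad in all; the holder sits level on the seat (within 6 mm of its centre, under 3 mm above it); all at rest (horizontal distance between tile and pile3 below 0.006 m and angle between the x axis of tile and the x axis of pile3, either way round below 0.1 rad and z of tile in the frame of pile3 between 0.009 and 0.015 m and angle between each of tile, holder's own z axis and vertical below 0.06 rad and horizontal distance between pile3 and pile2 below 0.006 m and horizontal distance between pile2 and pile1 below 0.006 m and angle between the x axis of pile3 and the x axis of pile1, either way round below 0.12 rad and horizontal distance between holder and seat below 0.006 m and z of holder in the frame of seat below 0.003 m and linear speed of each of tile, holder below 0.02 m/s); the robot touches nothing.
It fails at once if the tile is let fall more than about 10 mm (linear speed of tile above 0.45 m/s and contact force between tile and anything else below 0.05 N).
It fails at once if the oblong pile is pushed more than 15 mm out of place (distance of any of pile1, pile3 from where it was at the start of the episode above 0.015 m).
It fails at once if the square pile is pushed more than 15 mm out of place (distance of any of square1, square3 from where it was at the start of the episode above 0.015 m).
It fails at once if a bottle near the block is moved more than 20 mm or knocked over (distance of any of bottle_a, bottle_b from where it was at the start of the episode above 0.02 m or angle between any of bottle_a, bottle_b's own z axis and vertical above 0.3 rad).
It also fails if it takes over 58 s, if anything falls off the work surface, if the arm or the gripper's body presses on something with over 40 N, if the wrist force passes 120 N, or if a joint passes its speed limit or range.

## Robot

A 6-joint arm with a two-finger parallel gripper is mounted at the origin on the work surface; the furniture and walls round the work are solid. World frame = base frame: x ahead of the robot, y to its left, z up, the work surface at z = 0. Lengths are in mm, angles in rad, forces in N, time in s.
With the tool pointing down it reaches from about 275 to 825 mm from the base axis. Payload 4.9 kg.
Tool frame: the origin (TCP) lies between the finger pads; the fingertips stand 17 mm ahead of it and the grasp point (between the pads) lies 2 mm behind it; z points along the fingers, y is the line along which they close (so a half turn about z gives the same grasp; the last joint's range is limited). The gripper opens to 85 mm and grips with 20 to 120 N. Pads are 22 mm wide; open, the fingers measure 114 mm over their backs; the gripper's body (76 mm by 85 mm) begins 54 mm behind the grasp point. The pads swing forward as they close: fully open they stand 13 mm farther back than shut.
Start: joints at [1.076, 0.326, -0.193, 1.052, 0, 1.437], TCP at [194.158, 514.608, 248.281] pointing down, gripper open.
Joint ranges: [-2.65, 2.65], [-0.97, 1.79], [-1.3, 1.35], [-1.93, 2.1], [-1.47, 1.37], [-3.14, 3.14]. Speed limits (rad/s): [2.57, 2.57, 3.14, 3.14, 3.14, 3.14].

## Interface

Orientations are given as [roll, pitch, yaw] about the fixed x, y, z axes, in that order (R = Rz(yaw) Ry(pitch) Rx(roll)).
In Python, from bench import move_ptp, movel, move_j, grip, dwell, solve_ik, capture, camera_model, IKError, sign_off, spot_in, regions_of, place_of, read_t, read_qpos, read_joint_velocities, read_effort, read_tcp_pos, read_orientation, read_contact_force, read_wrist_torque, read_opening, read_gripper_force gives the robot as it stands. Calls block until the motion is done:
- move_ptp(position, orientation): joint-space move of the TCP to a pose.
- movel(position, rot=None, max_speed=150, threshold=None): straight line of the TCP; rot=None keeps the orientation; max_speed is the mean speed in mm/s. With threshold (N) it stops when the force on the tool has changed by that much, and returns True; else False.
- move_j(angles): joint-space move.
- grip(opening, effort=None): opening from 0.0 (shut) to 1.0 (fully open); effort is the grip in N (None keeps the last); returns when the fingers have stopped.
- dwell(seconds).
- solve_ik(position, orientation): joint angles nearest the present ones, or None.
- capture(name): name is "side" or "top"; returns (picture, depth): 480x640x3 uint8, blue, green, red; 480x640 float32, mm along the optical axis (not along the pixel's ray), 0 where there is no reading.
- camera_model(name): a dict with "K" (3x3 intrinsics, pixels), "k1" (the pictures are not rectified: a ray, as slopes to the right and down, at radius r is drawn at 1 + k1 r^2 times it, then the intrinsics apply), "position" and "rotation" of the camera in the world. Camera axes: x right, y up, looking along -z (the intrinsics and any distortion apply to the point x, -y, -z); pixel columns grow to the right and rows downward; lengths in mm; the calibration is good to about 2 mm. A picture is of the moment at which its call begins. camera_model takes no time and is no camera call.
A pose or a line that the arm cannot do raises IKError and nothing moves.
- sign_off(): hands the job in; it is judged then, once.
Trained networks look in the newest picture that a camera, given by its name, has taken for a name from the list of things; names that differ only in an ending like _2 or _b are one class to them, and where a whole thing is asked for, a point or a joint stands for the part that bears it (a point fixed in the world has none). Each returns a list of dicts, best first, with "score" (0 to 1); they miss things now and then, are a little off and sometimes report something else, mostly with a low value. They report only what shows in the picture. A call takes as long as a camera call.
- spot_in(camera, name): "point" ([x, y, z] in mm, in the coordinates of the camera as it stood for that picture, good to about 4 mm: the middle of the surface that is visible of it).
- regions_of(camera, name): "pixels" (480x640 bool, what is visible of it).
- place_of(camera, name): "point" ([x, y, z] in mm, in the coordinates of the camera as it stood for that picture, good to about 4 mm: a listed point, or the origin of a listed thing).
Readings, each from a call of its own:
- read_t(): time.
- read_qpos(): joint angles.
- read_joint_velocities(): joint speeds.
- read_effort(): joint torques, N m.
- read_tcp_pos(): TCP position.
- read_orientation(): TCP orientation.
- read_contact_force(): force on the tool from outside, world axes, zero at the start.
- read_wrist_torque(): the same for the moment, N m.
- read_opening(): opening from 0.0 (shut) to 1.0 (fully open).
- read_gripper_force(): force on a finger pad.
Only numpy, scipy, OpenCV 4.12 (cv2) and the standard library are available. Lean on these libraries where they do the work, as an engineer would, in place of code of your own. Each camera call takes 0.05 s, during which the arm holds its last target. There are 200 camera calls.

## Working session

There is one attempt and no reset: what is moved stays moved. The work goes in short steps, each a Python script; the robot and the scene stay as the last script left them, time stands still between calls to the robot, and variables do not carry over. Pictures are saved under pics/ and viewed, at most 10 in all, crops included, and the job is handed in when it is done.

```bash
ls; mkdir -p pics; cat > h.py <<'E'
import numpy as np, cv2
from bench import *
def cam(n):
    m=camera_model(n); return np.array(m["K"],float),m["k1"],np.array(m["position"],float),np.array(m["rotation"],float)
def cloud(n,depth):
    "world xyz for each pixel"
    K,k1,p,R=cam(n)
    v,u=np.mgrid[0:480,0:640].astype(float)
    d=cv2.undistortPoints(np.stack([u,v],-1).reshape(-1,1,2),K,np.array([k1,0,0,0,0.]),R=None,P=None).reshape(480,640,2)
    c=np.stack([d[...,0]*depth,-d[...,1]*depth,-depth],-1)
    W=c@R.T+p; W[depth<=0]=np.nan
    return W
def world(n,pt):
    K,k1,p,R=cam(n); return R@np.array(pt)+p
E
python3 - <<'E'
from h import *
for n in("top","side"):
    im,d=capture(n); cv2.imwrite(f"pics/{n}0.png",im); np.save(f"{n}0.npy",d); print(n,camera_model(n))
    for t in("holder","strip","tile","block","seat","pile3","square3","bottle_a"):
        try: print(t,[(np.round(world(n,r["point"]),1).tolist(),round(r["score"],2)) for r in place_of(n,t)[:3]])
        except Exception as e: print(t,e)
print(read_t())
E
```

```text
bench.py
pics
top {'K': array([[596.76668217,   0.        , 316.37536944],
       [  0.        , 596.76668217, 235.26891153],
       [  0.        ,   0.        ,   1.        ]]), 'k1': -0.09604729479417626, 'position': array([ 425.71093677,    9.74316201, 1382.23932263]), 'rotation': array([ 0.03077176,  0.00467391, -1.57913571])}
holder [([2619.7, 2203.7, 3576.2], 0.73)]
strip [([2589.8, 2173.9, 3546.3], 0.65)]
tile [([2613.6, 2197.6, 3570.1], 0.94), ([2563.2, 2147.2, 3519.7], 0.17)]
block [([2613.9, 2197.9, 3570.4], 0.83)]
seat []
pile3 [([2566.9, 2150.9, 3523.4], 0.8), ([2595.7, 2179.7, 3552.2], 0.48), ([2577.1, 2161.1, 3533.6], 0.44)]
square3 [([2584.2, 2168.3, 3540.8], 0.65), ([2621.0, 2205.1, 3577.6], 0.41)]
bottle_a [([2605.1, 2189.2, 3561.6], 0.61), ([2614.8, 2198.8, 3571.3], 0.57), ([2591.3, 2175.3, 3547.8], 0.57)]
side {'K': array([[467.28562542,   0.        , 317.48074989],
       [  0.        , 467.28562542, 238.89374242],
       [  0.        ,   0.        ,   1.        ]]), 'k1': 0.008525334526714832, 'position': array([139.83154111, 947.84947408, 445.14289701]), 'rotation': array([ 1.19085128, -0.01241855, -2.78174521])}
holder [([3781.0, 4589.0, 4086.3], 0.66)]
strip [([3801.7, 4609.7, 4107.0], 0.78), ([2233.0, 3041.0, 2538.3], 0.51)]
tile [([3774.1, 4582.1, 4079.4], 0.58)]
block [([3138.6, 3946.7, 3444.0], 0.86)]
seat [([3105.4, 3913.4, 3410.7], 0.64)]
pile3 [([2221.6, 3029.6, 2526.9], 0.84), ([2216.7, 3024.7, 2522.0], 0.66), ([2219.7, 3027.7, 2525.0], 0.64)]
square3 [([4161.9, 4969.9, 4467.2], 0.77), ([4186.0, 4994.0, 4491.3], 0.45)]
bottle_a [([3515.6, 4323.6, 3820.9], 0.94), ([2619.6, 3427.7, 2924.9], 0.61)]
0.9
```

Rotation is given as rpy, so I'll fix the helper and ask the networks again.

```bash
sed -i 's/^from bench import \*/from bench import *\nfrom scipy.spatial.transform import Rotation as Rn/; s/np.array(m\["rotation"\],float)/Rn.from_euler("xyz",m["rotation"]).as_matrix()/' h.py
python3 - <<'E'
from h import *
for n in("top","side"):
    for t in("holder","strip","tile","block","seat","pile3","pile1","square3","bottle_a"):
        print(n,t,[(np.round(world(n,r["point"]),1).tolist(),round(r["score"],2)) for r in place_of(n,t)[:3]])
    W=cloud(n,np.load(f"{n}0.npy")); print(np.nanpercentile(W[...,2],[5,25,50,75,95]))
E
```

```text
top holder [([571.3, -208.1, 0.4], 0.73)]
top strip [([514.1, -215.3, 17.5], 0.65)]
top tile [([571.3, -208.9, 4.3], 0.94), ([429.2, 345.9, 23.1], 0.17)]
top block [([546.3, 23.5, -0.3], 0.83)]
top seat []
top pile3 [([429.4, 347.2, 20.7], 0.8), ([427.2, 346.1, 2.4], 0.48), ([425.4, 343.6, 14.1], 0.44)]
top pile1 [([429.4, 347.2, 20.7], 0.8), ([427.2, 346.1, 2.4], 0.48), ([425.4, 343.6, 14.1], 0.44)]
top square3 [([587.3, -351.6, 25.6], 0.65), ([590.9, -345.9, 2.3], 0.41)]
top bottle_a [([547.1, 205.1, 2.6], 0.61), ([482.4, -103.5, -1.1], 0.57), ([515.1, -216.5, 16.6], 0.57)]
[-745.21116425 -733.79069729   -0.76397354    3.36502169   82.40935479]
side holder [([567.8, -207.6, 1.7], 0.66)]
side strip [([519.5, -219.2, 23.7], 0.78), ([424.5, 349.8, -0.6], 0.51)]
side tile [([571.7, -207.4, 7.0], 0.58)]
side block [([546.3, 20.4, 1.6], 0.86)]
side seat [([548.1, 22.3, 28.3], 0.64)]
side pile3 [([423.4, 352.9, 2.2], 0.84), ([425.6, 345.5, 26.7], 0.66), ([426.4, 348.3, 16.0], 0.64)]
side pile1 [([423.4, 352.9, 2.2], 0.84), ([425.6, 345.5, 26.7], 0.66), ([426.4, 348.3, 16.0], 0.64)]
side square3 [([589.1, -353.4, 28.9], 0.77), ([588.5, -350.5, -2.4], 0.45)]
side bottle_a [([482.0, -108.0, 3.1], 0.94), ([546.6, 203.2, 1.9], 0.61)]
[-740.19854182  -96.17607871    2.95725648  264.61986186  573.89575384]
```

View pics/top0.png

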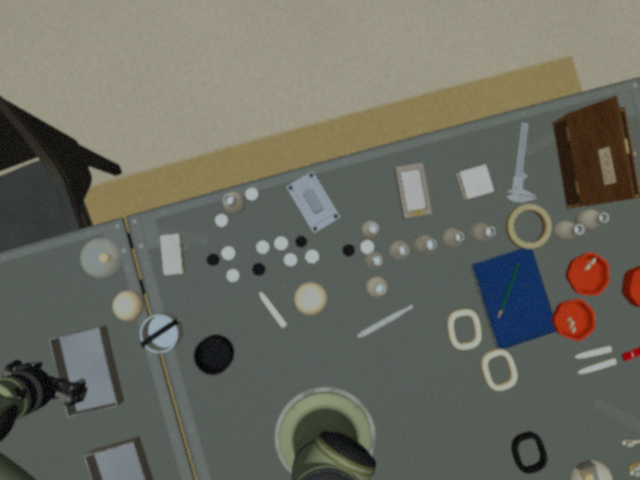

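View pics/side0.png

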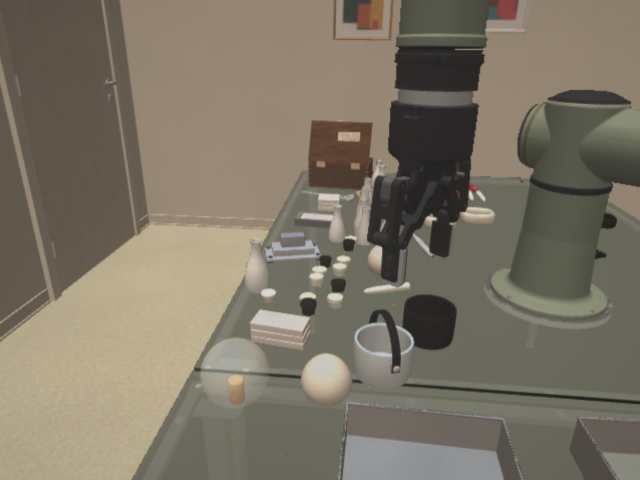

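```bash
cat >> h.py <<'E'
def plane(n,uv,z):
    "pixels -> world points on the plane z"
    K,k1,p,R=cam(n)
    d=cv2.undistortPoints(np.asarray(uv,float).reshape(-1,1,2),K,np.array([k1,0,0,0,0.])).reshape(-1,2)
    r=np.c_[d[:,0],-d[:,1],-np.ones(len(d))]@R.T
    return p+r*((z-p[2])/r[:,2])[:,None]
def rect(n,name,z,k=0):
    r=regions_of(n,name)
    out=[]
    for q in r[:3]:
        v,u=np.nonzero(q["pixels"])
        P=plane(n,np.c_[u,v],z)[:,:2].astype(np.float32)
        c,s,a=cv2.minAreaRect(P)
        if s[0]<s[1]: a+=90; s=s[::-1]
        a=(a+90)%180-90
        # area-moment estimate
        out.append((round(q["score"],2),len(u),np.round(c,1).tolist(),np.round(s,1).tolist(),round(a,1),"cent",np.round(P.mean(0),1).tolist()))
    return out
E
python3 - <<'E'
from h import *
im,d=capture("top"); W=cloud("top",d)
for t,z in(("holder",20),("tile",20),("block",10),("pile3",36),("square3",36),("strip",20),("bottle_a",60)):
    for o in rect("top",t,z): print(t,o)
    for q in regions_of("top",t)[:1]: print("  z",np.nanpercentile(W[q["pixels"]][:,2],[10,50,90]).round(1))
o=np.hstack([cv2.resize(im[a:a+80,b:b+80],(400,400),interpolation=cv2.INTER_CUBIC) for a,b in((160,275),(150,373))])
cv2.imwrite("pics/c1.png",o)
im,d=capture("side")
for t in("pile3","tile","block"):
    for q in regions_of("side",t)[:3]:
        v,u=np.nonzero(q["pixels"]); print("side",t,round(q["score"],2),u.min(),u.max(),v.min(),v.max())
o=np.hstack([cv2.resize(im[a:a+80,b:b+80],(400,400),interpolation=cv2.INTER_CUBIC) for a,b in((215,255),(290,240))])
cv2.imwrite("pics/c2.png",o)
E
```

```text
holder (0.86, 665, [568.8, -206.2], [121.5, 66.3], 8.9, 'cent', [566.7000122070312, -204.10000610351562])
  z [14.7 20.  24. ]
tile (0.97, 746, [569.9, -206.4], [89.7, 45.6], 9.0, 'cent', [569.7999877929688, -206.3000030517578])
  z [16.6 20.3 24.2]
block (0.78, 1701, [544.9, 23.2], [126.9, 72.3], 30.4, 'cent', [545.2000122070312, 23.100000381469727])
  z [ 8.3 23.4 52.9]
pile3 (0.91, 817, [427.4, 345.8], [89.8, 48.7], 4.8, 'cent', [426.8999938964844, 345.20001220703125])
pile3 (0.53, 727, [568.3, -203.4], [89.7, 43.0], 9.1, 'cent', [568.9000244140625, -203.60000610351562])
  z [32.3 36.5 40.1]
square3 (0.86, 769, [588.3, -348.2], [65.3, 63.9], -74.6, 'cent', [588.2999877929688, -348.0])
  z [32.9 36.5 39.8]
strip (0.91, 669, [568.5, -205.8], [121.4, 65.0], 9.8, 'cent', [569.0999755859375, -207.0])
  z [15.7 20.2 24.2]
bottle_a (0.92, 384, [541.1, 199.5], [47.0, 47.0], -0.2, 'cent', [540.9000244140625, 199.8000030517578])
bottle_a (0.83, 292, [477.2, -102.4], [42.2, 40.0], 89.5, 'cent', [477.8999938964844, -102.0])
  z [ 37.4  61.  103.3]
side pile3 0.89 250 310 332 349
side pile3 0.86 251 309 326 343
side pile3 0.57 250 310 310 335
side tile 0.55 302 331 213 219
side block 0.68 266 319 232 260
```

View pics/c1.png

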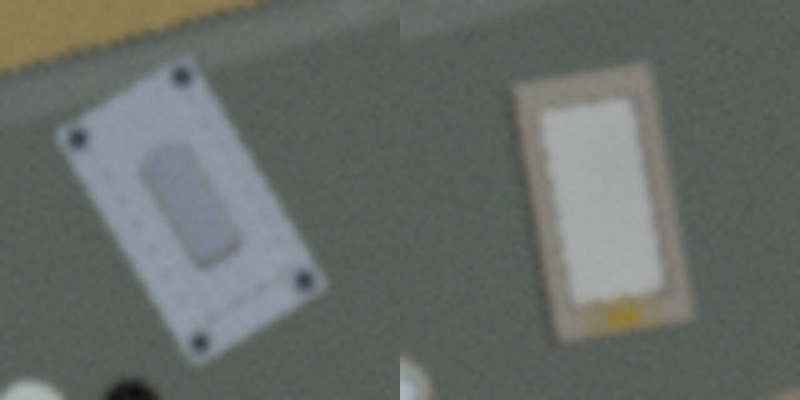

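View pics/c2.png

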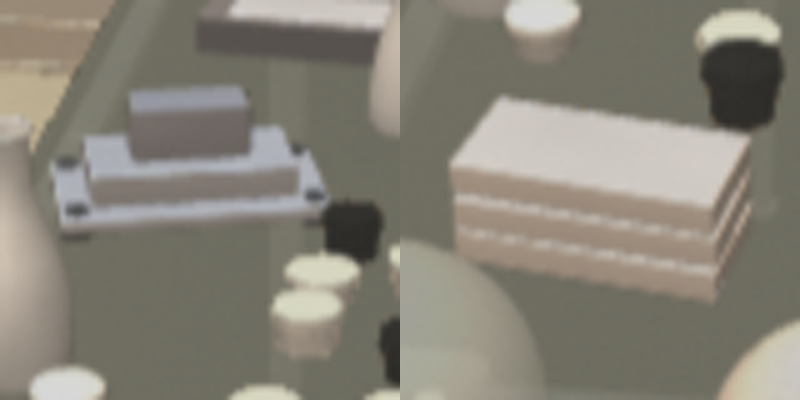

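The crops show the block at about (314,201), turned 30°. The holder is at about (413,190), with its strip towards the robot. The oblong pile is at about (172,254). I'll refine these with an edge-contrast rectangle fit in both cameras.

```bash
cat >> h.py <<'E'
from scipy.optimize import minimize
from scipy.ndimage import map_coordinates
def proj(n,P):
    K,k1,p,R=cam(n); c=(np.asarray(P,float)-p)@R; c=c*[1,-1,-1]
    return cv2.projectPoints(c.reshape(-1,1,3),np.zeros(3),np.zeros(3),K,np.array([k1,0,0,0,0.]))[0].reshape(-1,2)
def frames(n,k=4): return np.mean([capture(n)[0].astype(float) for _ in range(k)],0)
def edgefit(n,im,pose,L,Wd,z,sides=(0,1,2,3),b=2.5,bound=8):
    "fit x,y,yaw(deg) of a rectangle top LxWd at height z by colour contrast across its edges"
    t=np.linspace(-.42,.42,40)
    def pts(q,o):
        a=np.deg2rad(q[2]); l,w=L/2+o,Wd/2+o
        S=[np.c_[0*t+l,t*Wd],np.c_[t*L,0*t+w],np.c_[0*t-l,t*Wd],np.c_[t*L,0*t-w]]
        X=np.concatenate([S[i] for i in sides])
        X=X@np.array([[np.cos(a),np.sin(a)],[-np.sin(a),np.cos(a)]])+q[:2]
        return proj(n,np.c_[X,np.full(len(X),z)])
    def val(q,o):
        u=pts(q,o); return np.stack([map_coordinates(im[...,c],[u[:,1],u[:,0]],order=1) for c in range(3)],-1).reshape(len(sides),40,3).mean(1)
    f=lambda q:-np.linalg.norm(val(q,-b)-val(q,b),axis=1).sum()
    best=min((minimize(f,np.array(pose)+[dx,dy,0],method="Nelder-Mead",options=dict(initial_simplex=np.array(pose)+[dx,dy,0]+np.array([[0,0,0],[2,0,0],[0,2,0],[0,0,2]]))) for dx in(-2,2) for dy in(-2,2)),key=lambda r:r.fun)
    return best.x.round(2),round(best.fun,1)
E
cat > m.py <<'E'
from h import *
for n in("top","side"):
    im=frames(n); np.save(n+"_im.npy",im)
    for t,p,L,w,z in(("holder",(569,-206,9),120,64,20),("tile",(569.5,-206.3,9),90,44,20),("base",(545,23.2,30.4),126,72,10),("seat",(545,23.2,30.4),96,50,26),("post",(545,23.2,30.4),56,24,54),("pile",(427,347,4.8),90,44,36),("square",(588,-348,15),64,64,36)):
        print(n,t,*[edgefit(n,im,p,L,w,z,b=b) for b in(2,4)])
E
python3 m.py
```

```text
top holder (array([ 570.02, -207.45,    9.15]), np.float64(-166.3)) (array([ 570.04, -207.92,    9.36]), np.float64(-245.9))Traceback (most recent call last):
  File "m.py", line 5, in <module>
    print(n,t,*[edgefit(n,im,p,L,w,z,b=b) for b in(2,4)])
                ~~~~~~~^^^^^^^^^^^^^^^^^^
  File "h.py", line 52, in edgefit
    best=min((minimize(f,np.array(pose)+[dx,dy,0],method="Nelder-Mead",options=dict(initial_simplex=np.array(pose)+[dx,dy,0]+np.array([[0,0,0],[2,0,0],[0,2,0],[0,0,2]]))) for dx in(-2,2) for dy in(-2,2)),key=lambda r:r.fun)
  File "h.py", line 52, in <genexpr>
    best=min((minimize(f,np.array(pose)+[dx,dy,0],method="Nelder-Mead",options=dict(initial_simplex=np.array(pose)+[dx,dy,0]+np.array([[0,0,0],[2,0,0],[0,2,0],[0,0,2]]))) for dx in(-2,2) for dy in(-2,2)),key=lambda r:r.fun)
              ~~~~~~~~^^^^^^^^^^^^^^^^^^^^^^^^^^^^^^^^^^^^^^^^^^^^^^^^^^^^^^^^^^^^^^^^^^^^^^^^^^^^^^^^^^^^^^^^^^^^^^^^^^^^^^^^^^^^^^^^^^^^^^^^^^^^^^^^^^^^^^^^^^^^^^^^^^^^
    res = _minimize_neldermead(fun, x0, args, callback, bounds=bounds,
                               **options)
    fxcc = func(xcc)
    fx = function(np.copy(x), *(wrapper_args + args))
  File "h.py", line 51, in <lambda>
    f=lambda q:-np.linalg.norm(val(q,-b)-val(q,b),axis=1).sum()
                                         ~~~^^^^^
  File "h.py", line 50, in val
    u=pts(q,o); return np.stack([map_coordinates(im[...,c],[u[:,1],u[:,0]],order=1) for c in range(3)],-1).reshape(len(sides),40,3).mean(1)
  File "h.py", line 48, in pts
    return proj(n,np.c_[X,np.full(len(X),z)])
  File "h.py", line 37, in proj
    K,k1,p,R=cam(n); c=(np.asarray(P,float)-p)@R; c=c*[1,-1,-1]
             ~~~^^^
  File "h.py", line 5, in cam
    m=camera_model(n); return np.array(m["K"],float),m["k1"],np.array(m["position"],float),Rn.from_euler("xyz",m["rotation"]).as_matrix()
ValueError: time passes only in moves, steps and waits
```

Too many camera_model calls; I'll cache it.

```bash
sed -i 's/^def cam(n):/import functools\n@functools.lru_cache(None)\ndef cam(n):/' h.py; python3 m.py; python3 -c "
from h import *;print(read_t())"
```

```text
top holder (array([ 569.94, -207.45,    9.15]), np.float64(-166.9)) (array([ 570.1 , -207.87,    9.05]), np.float64(-246.0))
top tile (array([ 570.34, -206.7 ,    8.92]), np.float64(-194.7)) (array([ 570.2 , -206.48,    9.12]), np.float64(-280.7))
top base (array([545.61,  23.47,  30.44]), np.float64(-220.6)) (array([545.88,  23.56,  30.57]), np.float64(-322.3))
top seat (array([552.55,  14.74,  30.18]), np.float64(-110.1)) (array([552.27,  14.7 ,  29.23]), np.float64(-167.0))
top post (array([543.61,  23.04,  30.17]), np.float64(-102.3)) (array([542.86,  22.91,  30.14]), np.float64(-143.6))
top pile (array([427.56, 346.57,   5.41]), np.float64(-300.6)) (array([427.48, 346.72,   5.16]), np.float64(-471.8))
top square (array([ 587.54, -350.25,   15.69]), np.float64(-299.8)) (array([ 587.73, -350.39,   15.63]), np.float64(-466.1))
side holder (array([ 570.3 , -213.27,   10.32]), np.float64(-91.6)) (array([ 569.16, -213.02,   11.58]), np.float64(-172.9))
side tile (array([ 571.57, -208.42,    9.6 ]), np.float64(-151.9)) (array([ 571.35, -208.61,   10.44]), np.float64(-266.6))
side base (array([543.24,  26.26,  30.56]), np.float64(-212.6)) (array([544.08,  27.31,  29.89]), np.float64(-283.9))
side seat (array([546.04,  20.76,  31.2 ]), np.float64(-197.4)) (array([547.13,  22.04,  28.69]), np.float64(-264.5))
side post (array([544.56,  25.22,  33.92]), np.float64(-150.3)) (array([544.44,  25.02,  32.14]), np.float64(-234.4))
side pile (array([427.22, 345.52,   5.22]), np.float64(-434.0)) (array([428.33, 345.96,   5.13]), np.float64(-557.3))
side square (array([ 588.02, -351.68,   16.97]), np.float64(-234.4)) (array([ 587.43, -353.08,   16.5 ]), np.float64(-350.7))
3.35
```

```bash
python3 - <<'E'
from h import *
print(read_orientation(),read_opening(),read_contact_force())
pi=np.pi
for nm,p,a in(("holder",(570.1,-207.3,20),9.1),("seat",(545.1,23.4,46),30.4),("pile",(427.5,346.2,50),5.2)):
    for k in(0,180):
        for dz in(0,150):
            q=solve_ik([p[0],p[1],p[2]+dz],[pi,0,np.deg2rad((a+k+180)%360-180)]); print(nm,k,dz,None if q is None else np.round(q,2))
W=cloud("top",np.load("top0.npy")).reshape(-1,3)
for nm,c,a,L in(("seat",(545.1,23.4),30.4,45),("holder",(570.1,-207.3),9.1,62),("pile",(427.5,346.2),5.2,47)):
    a=np.deg2rad(a); X=(W[:,:2]-c)@np.array([[np.cos(a),-np.sin(a)],[np.sin(a),np.cos(a)]])
    for s in(-1,1):
        for wx,y0,y1 in((16,36,64),):
            m=(abs(X[:,0])<wx)&(s*X[:,1]>y0)&(s*X[:,1]<y1); print(nm,s,m.sum(),np.nanpercentile(W[m,2],[50,95,99]).round())
    m=(abs(X[:,0])<48)&(abs(X[:,1])<60); print(" max",np.nanmax(W[m,2]).round())
E
```

```text
[ 3.14154881e+00 -2.07420027e-06  2.78083533e+00] 1.0006237384259495 [-0.46194399 -0.02830367 -0.28363908]
holder 0 0 [-0.47  0.66 -0.29  0.62  0.    2.51]
holder 0 150 [-0.47  0.49 -0.15  0.93  0.    2.51]
holder 180 0 [-0.47  0.66 -0.29  0.62  0.   -0.63]
holder 180 150 [-0.47  0.49 -0.15  0.93  0.   -0.63]
seat 0 0 [-0.09  0.54 -0.45  0.58  0.    2.52]
seat 0 150 [-0.09  0.36 -0.29  0.93  0.    2.52]
seat 180 0 [-0.09  0.54 -0.45  0.58  0.   -0.62]
seat 180 150 [-0.09  0.36 -0.29  0.93  0.   -0.62]
pile 0 0 [ 0.55  0.54 -0.43  0.6   0.   -2.69]
pile 0 150 [ 0.55  0.36 -0.27  0.94  0.   -2.69]
pile 180 0 [ 0.55  0.54 -0.43  0.6   0.    0.46]
pile 180 150 [ 0.55  0.36 -0.27  0.94  0.    0.46]
seat -1 163 [1. 5. 7.]
seat 1 167 [1. 5. 7.]
 max 61.0
holder -1 160 [1. 6. 7.]
holder 1 164 [0. 6. 8.]
 max 29.0
pile -1 161 [1. 6. 7.]
pile 1 165 [1. 5. 9.]
 max 46.0
```

```bash
cat >> h.py <<'E'
def o(a): return [np.pi,0,np.deg2rad((a+180+180)%360-180)]
HO,SE,PI=np.array([570.1,-207.3]),np.array([545.1,23.4]),np.array([427.5,346.2])
E
python3 - <<'E'
from h import *
move_ptp([*HO,120],o(9.1)); grip(0.88,60)
print(read_t(),read_tcp_pos(),read_opening())
movel([*HO,45],max_speed=120)
hit=movel([*HO,10],max_speed=25,threshold=4); z=read_tcp_pos()[2]; print(hit,read_tcp_pos(),read_contact_force())
movel([*HO,z+3],max_speed=30)
grip(0.6,60); print("grip",read_opening(),read_gripper_force(),read_tcp_pos(),read_t(),read_contact_force())
E
```

```text
6.5167 [ 570.27257824 -206.91210939  120.08602267] 0.881185716850979
False [ 570.24043322 -207.38107044   10.19242947] [-0.33698843  1.10320915 -0.61975714]
grip 0.7335585914181355 66.976228505373 [ 570.38063556 -207.36970757   13.73450461] 9.3583 [-0.84281264  0.14886127  5.66523675]
```

```bash
python3 - <<'E'
from h import *
movel([*HO,40],max_speed=60)
print(read_opening(),read_contact_force(),read_gripper_force())
movel([*HO,160],max_speed=150)
im,_=capture("side"); u=proj("side",[[*HO,160]])[0].astype(int); print(u,read_t())
a,b=max(u[1]-60,0),max(u[0]-80,0)
cv2.imwrite("pics/g1.png",cv2.resize(im[a:a+120,b:b+160],(800,600),interpolation=cv2.INTER_CUBIC))
print([(np.round(world("side",r["point"]),1).tolist(),round(r["score"],2)) for r in place_of("side","holder")[:2]])
E
```

```text
0.7307159375279446 [ 0.02401152 -0.31709157 -3.22243704] 66.10021144151688
[317 167] 10.9583
[([569.1, -207.6, 147.7], 0.87)]
```

View pics/g1.png

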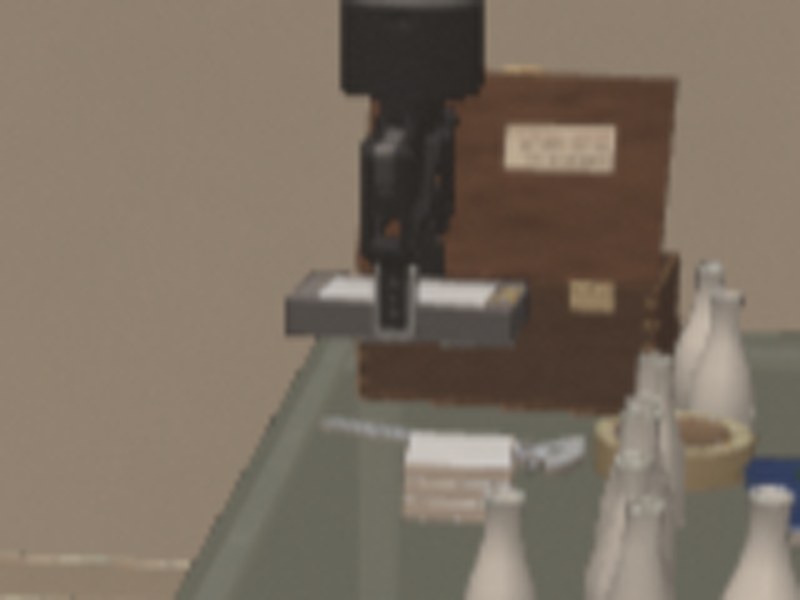

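Holder is level in the grip, at about (400,310) in the crop, tile still in it. Now to the block.

```bash
python3 - <<'E'
from h import *
move_ptp([*SE,160],o(30.4)); movel([*SE,76],max_speed=120); dwell(0.2)
print(read_t(),read_tcp_pos(),read_contact_force())
hit=movel([*SE,61.5],max_speed=25,threshold=4); print(hit,read_tcp_pos(),read_contact_force(),read_wrist_torque())
if not hit:
    hit=movel([*SE,39],max_speed=25,threshold=35); print(hit,read_tcp_pos(),read_contact_force(),read_wrist_torque(),read_t())
E
```

```text
12.9833 [545.80994672  23.31670546  76.86770896] [ 0.13016719 -0.19781417 -2.30342429]
False [545.09258788  23.39612688  61.41828544] [-0.0666325   0.85980315 -2.92221034] [ 0.03356428 -0.01471301  0.03411461]
False [544.65034957  23.4976443   39.71604247] [-4.39346666  0.31953268  9.02241655] [ 0.06862361  0.80527583 -0.03786589] 14.7667
```

```bash
python3 - <<'E'
from h import *
hit=movel([*SE,34],max_speed=15,threshold=22); print(hit,read_tcp_pos(),read_contact_force(),read_t())
dwell(0.3); print(read_tcp_pos(),read_contact_force())
im,_=capture("side"); u=proj("side",[[*SE,46]])[0].astype(int)
cv2.imwrite("pics/s1.png",cv2.resize(im[u[1]-45:u[1]+45,u[0]-60:u[0]+60],(800,600),interpolation=cv2.INTER_CUBIC))
for t in("holder","tile"): print(t,[(np.round(world("side",r["point"]),1).tolist(),round(r["score"],2)) for r in place_of("side",t)[:2]])
E
```

```text
True [544.59848678  23.52350885  39.72867694] [-0.50030013 -0.31937801  4.40565743] 14.9833
[544.61711855  23.51463298  39.72492423] [-0.50290622 -1.3745568   5.8991035 ]
holder [([543.8, 22.3, 27.9], 0.67), ([421.9, 350.7, 0.8], 0.18)]
tile [([549.5, 23.6, 53.6], 0.51)]
```

View pics/s1.png

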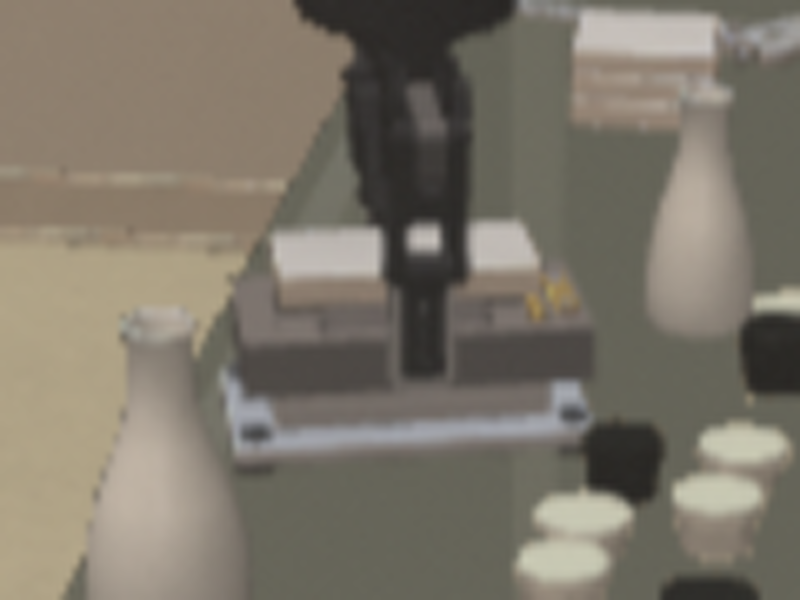

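Holder seated at (410,350) in the crop and the tile stands clear above it at (405,260). Release, back off, and measure the tile.

```bash
python3 - <<'E'
from h import *
grip(0.9,40); print(read_tcp_pos(),read_contact_force())
movel([*SE,150],max_speed=120); move_ptp([430,250,200],o(5.2))
for n in("top","side"):
    im=frames(n,3)
    for b in (2,4): print(n,"tile",edgefit(n,im,(546,23.5,30.4),90,44,66,b=b)[0],"pile",edgefit(n,im,(427.5,346.2,5.2),90,44,36,b=b)[0], "holder",edgefit(n,im,(545.1,23.4,30.4),120,64,46,b=b)[0])
    print([(np.round(world(n,r["point"]),1).tolist(),round(r["score"],2)) for t in("tile","holder") for r in place_of(n,t)[:1]])
    if n=="top": u=proj("top",[[*SE,60]])[0].astype(int); cv2.imwrite("pics/t2.png",cv2.resize(im[u[1]-40:u[1]+40,u[0]-50:u[0]+50],(750,600),interpolation=cv2.INTER_CUBIC))
print(read_t())
E
```

```text
[543.5998736   23.56147092  38.82627964] [-0.42297446  0.63117683 -0.41186609]
top tile [546.08  23.73  30.45] pile [444.   346.81  15.13] holder [539.77  27.17  30.47]
top tile [546.36  23.77  30.17] pile [441.94 346.54  14.63] holder [539.71  27.94  30.72]
[([546.1, 20.8, 51.0], 0.63), ([495.9, -3.7, 45.0], 0.68)]
side tile [546.3   21.2   30.21] pile [427.22 345.52   5.22] holder [547.07  24.87  18.24]
side tile [546.03  21.91  30.31] pile [428.34 345.95   5.13] holder [547.56  25.2   22.94]
[([546.4, 25.7, 54.8], 0.58), ([543.9, 23.3, 26.2], 0.87)]
18.3167[ WARN:0@5.124] global loadsave.cpp:1063 imwrite_ Unsupported depth image for selected encoder is fallbacked to CV_8U.
```

View pics/t2.png

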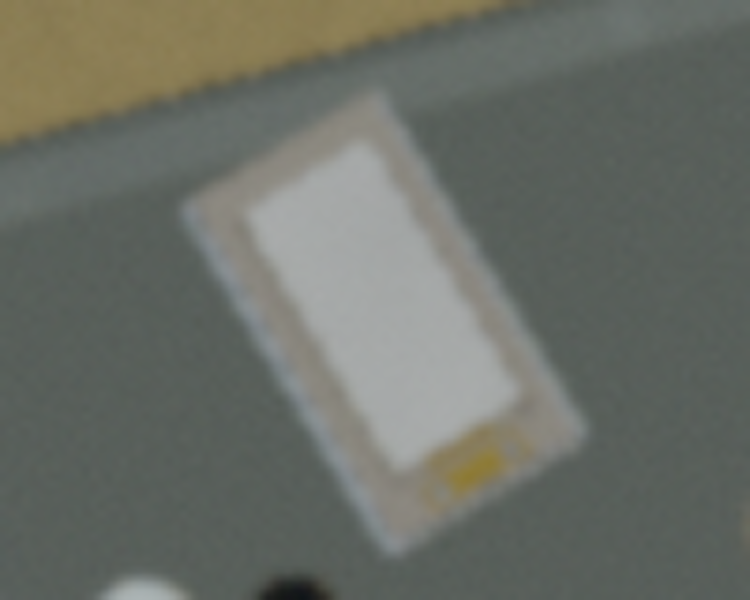

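Tile lies square on the post at (546.2, 23.3), 30.4° (centre of crop at about (380,305)).

```bash
python3 - <<'E'
from h import *
T=[546.2,23.3]
move_ptp([*T,130],o(30.4)); grip(0.68,30)
movel([*T,72],max_speed=100); dwell(0.15)
hit=movel([*T,54],max_speed=15,threshold=2.5); z=read_tcp_pos()[2]; print(hit,z,read_contact_force(),read_t())
if hit and z>56:
    movel([*T,z+12],max_speed=40); grip(0.3,30); print(read_opening(),read_tcp_pos(),read_contact_force(),read_gripper_force(),read_t())
E
```

```text
True 58.385229786771795 [-1.6505079  -0.80777922  6.02411133] 21.425
0.5080261947197241 [546.22189732  23.30959443  70.41378717] [-0.37873721 -0.33465382  2.21958456] 30.86347997188568 22.1667
```

```bash
python3 - <<'E'
from h import *
T=[546.2,23.3]
movel([*T,85],max_speed=30); print(read_opening(),read_contact_force())
movel([*T,170],max_speed=120); move_ptp([*PI,170],o(5.2)); movel([*PI,80],max_speed=80); dwell(0.4)
im=frames("side",3); p=read_tcp_pos(); print(p,read_orientation(),read_contact_force())
zt=p[2]-16.4+12
for b in(2,4): print("tile",edgefit("side",im,(*PI,5.2),90,44,zt,b=b),"pile",edgefit("side",im,(*PI,5.2),90,44,36,b=b,sides=(0,1,2)))
u=proj("side",[[*PI,50]])[0].astype(int); cv2.imwrite("pics/p1.png",cv2.resize(im[u[1]-60:u[1]+60,u[0]-80:u[0]+80].astype(np.uint8),(800,600),interpolation=cv2.INTER_CUBIC)); print(read_t())
E
```

```text
0.5034921491050521 [-0.63911712  0.31211044 -0.28317498]
[427.50860476 346.20413883  80.03046222] [ 3.14156630e+00  5.73638106e-05 -3.05085428e+00] [ 0.06728767  0.34940761 -0.68344509]
tile (array([427.37, 345.47,   5.55]), np.float64(-338.1)) pile (array([427.14, 346.31,   5.33]), np.float64(-326.3))
tile (array([426.18, 346.86,   9.32]), np.float64(-462.8)) pile (array([428.33, 346.5 ,   4.63]), np.float64(-391.0))
26.7833
```

View pics/p1.png

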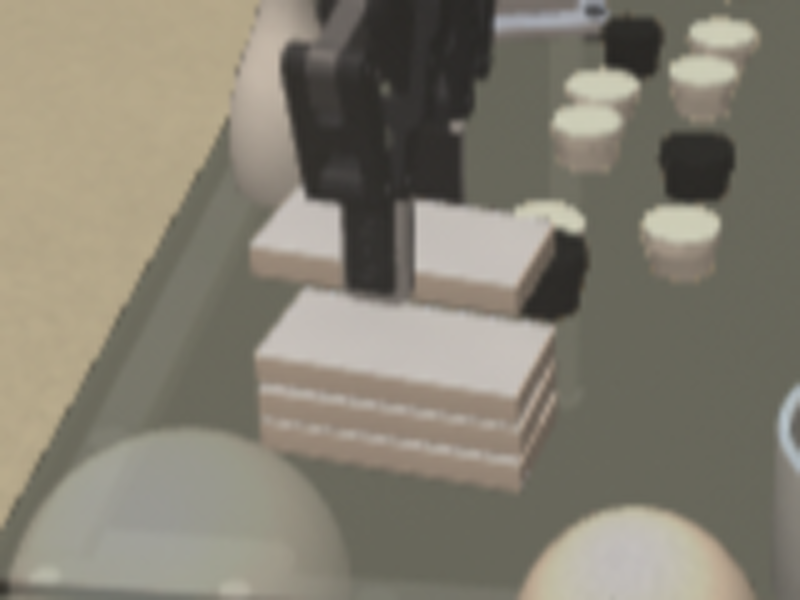

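Tile at about (400,250) hangs level and parallel above the pile at (405,385). Lower it guarded.

```bash
python3 - <<'E'
from h import *
movel([*PI,56],max_speed=50); dwell(0.2)
hit=movel([*PI,50],max_speed=8,threshold=2); print(hit,read_tcp_pos(),read_contact_force())
grip(0.62); dwell(0.1); movel([*PI,75],max_speed=50); movel([*PI,170],max_speed=120); move_ptp([330,200,230],o(5.2))
dwell(0.3)
for n in("side","top"):
    im=frames(n,3)
    for b in(2,4): print(n,"tile",edgefit(n,im,(*PI,5.2),90,44,48,b=b,sides=(0,1,2,3))[0])
    if n=="side": u=proj("side",[[*PI,50]])[0].astype(int); cv2.imwrite("pics/f1.png",cv2.resize(im[u[1]-60:u[1]+60,u[0]-80:u[0]+80].astype(np.uint8),(800,600),interpolation=cv2.INTER_CUBIC))
    print([(np.round(world(n,r["point"]),1).tolist(),round(r["score"],2)) for t in("tile","holder") for r in place_of(n,t)[:3]])
print(read_t())
E
```

```text
True [427.5463526  346.22936485  52.3686046 ] [0.82185282 0.39380348 4.5384534 ]
side tile [427.38 344.87   5.23]
side tile [428.02 345.     5.44]
[([428.5, 345.1, 38.3], 0.85), ([482.1, -107.9, -1.0], 0.29), ([544.9, 20.6, 26.9], 0.93)]
top tile [427.96 345.92   5.16]
top tile [427.77 345.92   4.94]
[([427.6, 343.3, 32.7], 0.6), ([545.1, 23.8, 28.8], 0.66), ([427.8, 345.8, 2.2], 0.32), ([585.9, -350.9, 24.1], 0.21)]
31.6167
```

View pics/f1.png

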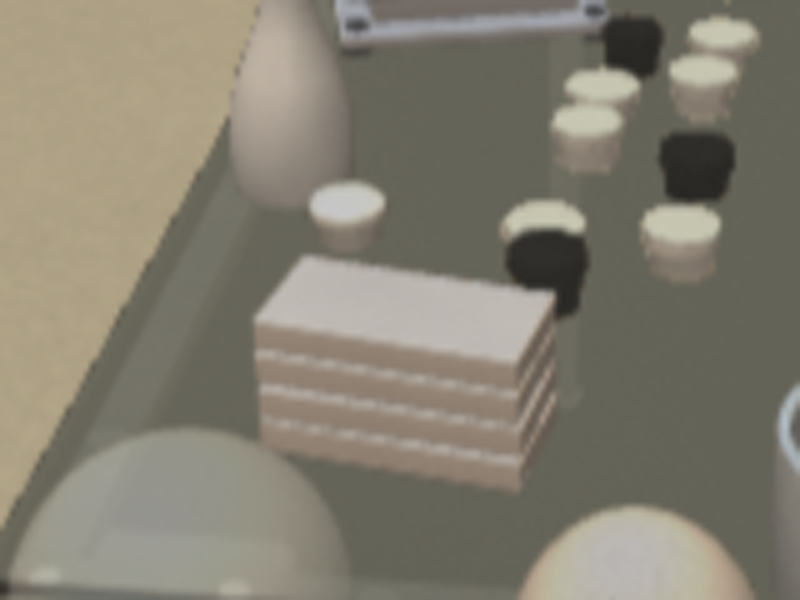

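The tile lies flush on top of the pile at (405,310) in the crop, and the holder is still seated at (545, 22, 27). Handing in.

```bash
python3 -c "
from bench import *
print(sign_off())"
```

```text
the job is handed in; nothing more can be done
None
```

I handed the job in after about 32 s: the holder is seated on the block, and the tile lies within about 1 mm of the oblong pile's measured centre, edges flush. No verdict was returned.

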